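# Square a card case into the scanner's reference corner

### The job

The acrylic card case lies askew on the glass of the open flatbed scanner: push it straight back until its long edge is flush against the rear (hinge-side) edge of the frame. Then slide it along that edge, keeping it against the edge, until it is fully home in the reference corner (rear right, with the small triangle mark), flat and tight against both edges. Only push it with the fingers, never lift it, and leave the phone, tumbler, glue stick and eraser where they are.

Things in the scene. Friction and masses are not known exactly. Their poses are not given: they have to be found in the camera images.
- card_mid (a point): Centre (half-way up) of the loose card case: flat clear acrylic block with a cream card inside, small steel corner screws; 64 mm along its x, 100 mm along its y, 10 mm thick, about 75 g. It lies flat on the scanner glass, its x pointing roughly to the rear edge (up to 0.45 rad askew), its centre 150 to 205 mm from the right-hand and 62 to 107 mm from the rear edge. It slides with ordinary friction and stays where left.
- corner (a point): Reference corner of the scanner: inner corner of the frame, on the glass's upper face (42 mm above the desk). x points to the rear, away from the robot, square into the rear edge (the face x = 0); y runs along the rear edge, away from the corner, to the left seen from the robot; the right-hand edge is the face y = 0; z up. A card case fully home has its centre at x -32, y 50, z 5 mm.
- scanner: The flatbed scanner, fixed, dark grey, 280 (x) x 400 (y) mm; origin under its centre, axes as the corner's. Its glass reaches 218 mm to the front and 300 mm to the left of the corner; a frame with upright inner edges stands 4 mm proud all round it. The lid lies folded back flat behind the rear frame, from 38 mm behind the rear edge, nowhere more than 8 mm above the glass.
- phone: Phone lying on the desk to the right of the scanner, 75 x 155 x 11 mm, origin at the centre of its underside. Leave alone.
- tumbler: Blue-grey tumbler standing on the desk left of the scanner, 76 mm across, 152 mm tall, origin at the centre of its underside. Leave alone.
- glue: Glue stick standing on the desk left of the scanner, 28 mm across, 94 mm tall, origin at the centre of its underside. Leave alone.
- eraser: Eraser lying on the desk to the right of the scanner, 20 x 45 x 12 mm, origin at the centre of its underside. Leave alone.
- card: The same card case, origin at the centre of its underside.
Mind the look-alikes: they are no part of the job. Of the things like the card, leave any that is pink or turquoise; of the rest the larger one is meant.

How it is judged:
By the outcome, as a careful person would: the job done as asked, in the order asked, and still so for the second after the job is handed in, with the robot touching nothing.
It also fails if it takes over 58 s, if anything falls off the work surface, if the arm or the gripper's body presses on something with over 40 N, if the wrist force passes 120 N, or if a joint passes its speed limit or range.

### The arm

A 6-joint arm with a two-finger parallel gripper is mounted at the origin on the work surface. World frame = base frame: x ahead of the robot, y to its left, z up, the work surface at z = 0. Lengths are in m, angles in rad, forces in N, time in s.
With the tool pointing down it reaches from about 0.25 to 0.725 m from the base axis. Payload 4 kg.
Tool frame: the origin (TCP) lies midway between the tips of the shut fingers; the grasp point (between the pads) lies 19 mm behind it; x points along the fingers, y is the direction in which the jaws open and shut, and the axes are right-handed (so a half turn about x gives the same grasp; the last joint's range is limited). The gripper opens to 85 mm and grips with 20 to 120 N. Pads are 22 mm wide; open, the fingers measure 114 mm over their backs; the gripper's body (76 mm by 85 mm) begins 54 mm behind the grasp point. The pads swing forward as they close: fully open they stand 13 mm farther back than shut.
Start: joints at [1.296, 0.241, 0.005, 1.335, 0, 1.571], TCP at [0.136, 0.481, 0.231] pointing down, gripper open.
Joint ranges: [-2.72, 2.72], [-1.05, 1.87], [-1.09, 1.28], [-1.99, 2.15], [-1.42, 1.44], [-3.14, 3.14]. Speed limits (rad/s): [2.79, 2.79, 3.14, 3.14, 3.14, 3.14].

### API

Orientations are given as a unit quaternion [x, y, z, w].
In Python, from workcell import * gives the robot as it stands.
- The arm moves only by the tool play_rows, never from a script. Its argument "plan" is a list of rows, each a list of 7 numbers: the shift along the tool's x, y, z in mm, then the turn, a rotation vector about the tool's x, y, z in rad, then the closure, from -1 (fully open) to 1 (shut). In form: [[x, y, z, rx, ry, rz, grip], ...]. A call has 1 to 20 rows; each row shifts and turns the commanded pose from where the row before left it, along the tool's axes as they then stand; what a row does not reach is not made up. A row lasts 1/12 s, in which the tool goes at most 41.7 mm and 7.16 degrees, less where a joint would pass 70% of its speed; a pose out of reach is approached as far as the arm can. A call with a gripper value outside its range is refused whole. The fingers move at their own pace and stop on an object; the grip force is fixed at half the most. Time passes only in rows, so rows that do not move let the fingers close. It gives the time, the measured TCP pose, the force and the opening at its end, in the units of the state.
- get_obs(): the state, without advancing time (a new reading comes with each control period).
- camera(name): name is "scene" or "top" or "wrist"; returns a dict with "frame" (400x640x3 uint8, red, green, blue), "depth" (400x640 float32, m along the optical axis (not along the pixel's ray), 0 where there is no reading), "fx", "fy", "cx", "cy" (pixels), "camera_from_world" (4x4, takes a point from world to camera coordinates). Camera axes: x right, y up, looking along -z (the intrinsics and any distortion apply to the point x, -y, -z); pixel columns grow to the right and rows downward; lengths in m; the calibration is good to about 2 mm. A picture is of the moment at which its call begins.
- job_done(): hands the job in, once; it reports no verdict.
Trained networks look in a picture, given as the dict that the camera call returned (one of the last four; its "shot" number tells which), for a name from the list of things; names that differ only in an ending like _2 or _b are one class to them, and where a whole thing is asked for, a point or a joint stands for the part that bears it (a point fixed in the world has none). Each returns a list of dicts, best first, with "confidence" (0 to 1); they miss things now and then, are a little off and sometimes report something else, mostly with a low value. They report only what shows in the picture. A call takes as long as a camera call. They do not tell look-alikes from the thing itself.
- search_frame(thing, picture): "centre" ([x, y, z] in m, in world coordinates, good to about 4 mm: the middle of the surface that is visible of it).
- pinpoint(thing, picture): "centre" ([x, y, z] in m, in world coordinates, good to about 4 mm: a listed point, or the origin of a listed thing).
The state is a dict: "clock": time; "joint_pos": joint angles; "joint_vel": joint speeds; "tau": joint torques, N m; "eef_pos": TCP position; "tool_rot": TCP orientation; "ft_force": force on the tool from outside, world axes, zero at the start; "ft_torque": the same for the moment, N m; "grip_width": finger opening in m.
Only numpy, scipy, OpenCV 4.12 (cv2) and the standard library are available. Lean on these libraries where they do the work, as an engineer would, in place of code of your own. Each camera call takes 0.05 s, during which the arm holds its last target. There are 200 camera calls.

## Working session

There is one attempt and no reset: what is moved stays moved. The work goes in short steps, Python scripts to look and compute and a tool call to move; the robot and the scene stay as the last step left them, time stands still between calls to the robot, and variables do not carry over. Pictures are saved under pics/ and viewed, about 8 in all and at most 12, crops included, and the job is handed in when it is done.

Besides the shell and the picture viewer there is one more tool, called after ">>>" as name(argument=value, ...) on one line, values as JSON. play_rows: Moves the arm, as the interface text tells. Its arguments: {"type":"object","properties":{"plan":{"type":"array","items":{"type":"array","items":{"type":"number"}}}},"required":["plan"]}

```bash
mkdir -p pics
cat > h.py <<'E'
from workcell import *
import numpy as np, cv2
def save(p,n): cv2.imwrite('pics/'+n,p['frame'][:,:,::-1])
def proj(p,X):
    c=p['camera_from_world']@np.append(X,1); return np.array([p['cx']+p['fx']*c[0]/-c[2], p['cy']+p['fy']*(-c[1])/-c[2]])
def ray(p,u,v,z):
    M=np.linalg.inv(p['camera_from_world']); d=M[:3,:3]@np.array([(u-p['cx'])/p['fx'],-(v-p['cy'])/p['fy'],-1]); o=M[:3,3]
    return o+d*(z-o[2])/d[2]
E
python3 - <<'E'
from h import *
o=get_obs(); print(o['eef_pos'],o['tool_rot'],o['clock'],o['ft_force'])
for n in ('top','scene'):
    p=camera(n); save(p,n+'0.png'); print(n,{k:v for k,v in p.items() if k not in('frame','depth','camera_from_world')})
    for t in ('card_mid','card','corner','scanner','phone','tumbler','glue','eraser'):
        for d in pinpoint(t,p)[:4]: print(t,np.round(d['centre'],4),round(d['confidence'],2),proj(p,d['centre']).round())
E
```

```text
[0.13546491 0.48061134 0.2304015 ] [ 0.09607581  0.70055903 -0.09758136  0.70033161] 0.0 [0.04945022 1.0204251  0.60228605]
top {'fx': 375.9997078034682, 'fy': 375.9997078034682, 'cx': 323.8456085921271, 'cy': 196.4230330112165, 'shot': 1}
card_mid [ 0.5435 -0.0202  0.0484] 0.93 [325. 184.]
card_mid [0.6373 0.2673 0.0079] 0.92 [234. 155.]
card_mid [0.4813 0.2491 0.0051] 0.84 [237. 205.]
card_mid [0.3299 0.229  0.003 ] 0.73 [240. 255.]
card [ 0.3261  0.2289 -0.0008] 0.79 [240. 256.]
card [ 0.5505 -0.0205  0.0429] 0.75 [325. 182.]
card [0.4824 0.2517 0.002 ] 0.71 [236. 204.]
card [ 0.637   0.2655 -0.0021] 0.64 [235. 156.]
corner [ 0.654  -0.2035  0.044 ] 0.72 [387. 150.]
scanner [ 0.5331 -0.0435  0.0015] 0.66 [333. 191.]
phone [ 4.664e-01 -3.757e-01 -3.000e-04] 0.86 [441. 215.]
tumbler [ 0.6621  0.4092 -0.0015] 0.92 [190. 147.]
glue [0.403  0.3675 0.0015] 0.58 [196. 229.]
eraser [ 0.6568 -0.3492 -0.0016] 0.62 [431. 154.]
eraser [ 0.4701 -0.3793 -0.0015] 0.54 [442. 214.]
scene {'fx': 517.0025314396662, 'fy': 517.0025314396662, 'cx': 319.7896765377224, 'cy': 200.43019925135982, 'shot': 2}
card_mid [ 6.396e-01  2.630e-01 -1.000e-04] 0.95 [427. 219.]
card_mid [ 0.5469 -0.0255  0.0446] 0.6 [316. 224.]
card_mid [0.4801 0.2558 0.0031] 0.57 [388. 187.]
card_mid [0.3268 0.2302 0.0065] 0.46 [351. 161.]
card [ 0.5518 -0.0208  0.0431] 0.87 [318. 225.]
card [0.3228 0.2318 0.0019] 0.8 [350. 161.]
card [ 0.6387  0.2606 -0.0027] 0.77 [426. 220.]
card [ 0.4803  0.247  -0.0029] 0.51 [385. 189.]
corner [ 0.6519 -0.2031  0.0448] 0.95 [271. 279.]
scanner [ 0.5247 -0.0458  0.0014] 0.91 [304. 234.]
phone [ 0.463  -0.3777 -0.001 ] 0.76 [170. 268.]
phone [ 0.5478 -0.0222  0.0462] 0.44 [317. 223.]
tumbler [0.6683 0.4115 0.0024] 0.66 [476. 206.]
glue [0.4051 0.3683 0.0026] 0.58 [403. 162.]
eraser [ 0.6514 -0.3447  0.0038] 0.74 [213. 317.]
```

Run:
```python
import cv2
a=cv2.imread('pics/top0.png')[120:280,220:460]; cv2.imwrite('pics/c1.png',cv2.resize(a,None,fx=3.333,fy=3.333,interpolation=cv2.INTER_CUBIC))
```

```text
(no output)
```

View pics/c1.png

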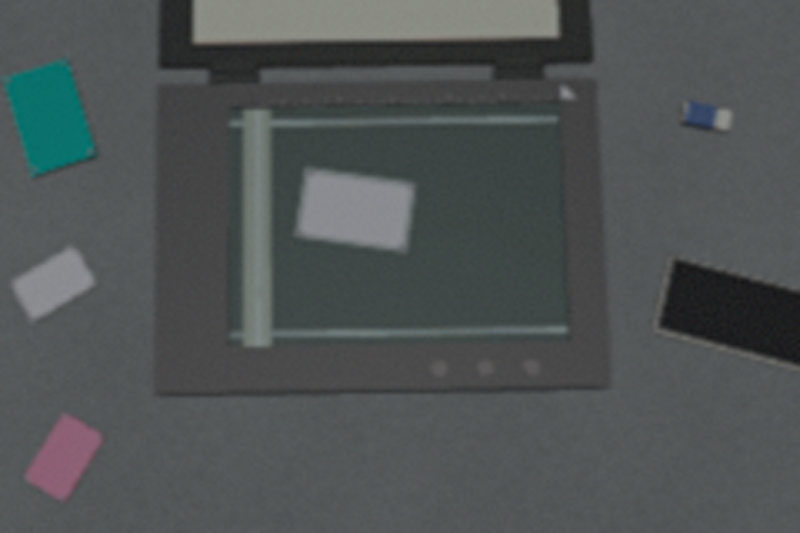

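View pics/scene0.png

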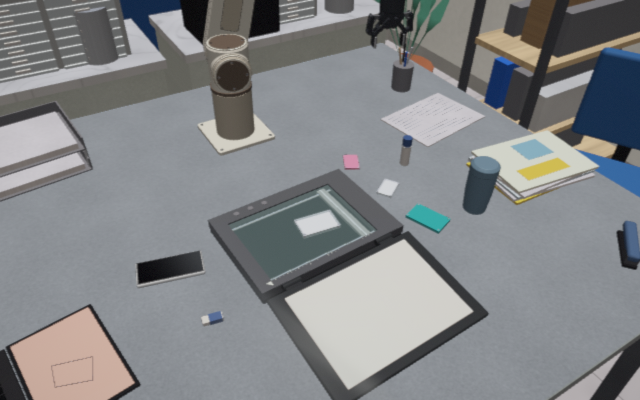

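Run:
```python
from h import *
p=camera('top')
f=lambda x,y,z: ray(p,220+x/3.3333-.35,120+y/3.3333-.35,z).round(4)
for n,q in dict(TL=(305,168),TR=(415,183),BR=(406,252),BL=(296,236)).items(): print(n,f(*q,.052))
print('scan outer top(z46)');
for q in [(160,85),(597,80),(610,386),(155,393)]: print(f(*q,.046))
print('inner glass',[f(*q,.042) for q in [(233,105),(562,100),(570,335),(229,345)]])
# refine with masks
im=p['frame'].astype(int); c=im[160:205,295:352]; m=(c.min(2)>115).astype(np.uint8)
n,l,s,ce=cv2.connectedComponentsWithStats(m); 
for i in range(1,n):
    if s[i,4]>200:
        ys,xs=np.nonzero(l==i); P=np.array([ray(p,x+295,y+160,.052)[:2] for x,y in zip(xs,ys)],np.float32)
        print(s[i],cv2.minAreaRect(P*1000),P.mean(0))
print(p['camera_from_world'].round(3).tolist())
q=get_obs(); print(q['eef_pos'],q['grip_width'])
```

```text
TL [0.5839 0.0227 0.052 ]
TR [ 0.5727 -0.0756  0.052 ]
BR [ 0.5102 -0.0687  0.052 ]
BL [0.522  0.0287 0.052 ]
scan outer top(z46)
[0.6593 0.157  0.046 ]
[ 0.6741 -0.2393  0.046 ]
[ 0.3974 -0.2485  0.046 ]
[0.3811 0.1471 0.046 ]
inner glass [array([0.6434, 0.0904, 0.042 ]), array([ 0.6557, -0.2082,  0.042 ]), array([ 0.4415, -0.2146,  0.042 ]), array([0.425 , 0.0849, 0.042 ])]
[ 15  12  34  22 600] ((547.4097900390625, -23.275188446044922), (93.87277221679688, 57.55410385131836), 82.79296875) [ 0.5471266  -0.02318454]
[[0.026, -1.0, -0.002, -0.03], [0.985, 0.025, 0.169, -0.506], [-0.168, -0.006, 0.986, -1.071], [0.0, 0.0, 0.0, 1.0]]
[0.13566409 0.48123196 0.23129866] 0.08536970864191802
```

```bash
cat >> h.py <<'E'
from scipy.spatial.transform import Rotation as Ro
def go(target,yaw=None,n=None):
    "shift (tool mm) and the turn that brings tool y to world direction yaw, pointing down"
    o=get_obs(); R=Ro.from_quat(o['tool_rot']).as_matrix(); d=R.T@(np.array(target)-o['eef_pos'])*1000
    print('shift mm',d.round(1),'norm',np.linalg.norm(d).round(1))
    print('tool x',R[:,0].round(4),'y',R[:,1].round(4))
    if yaw is not None:
        for yw in (yaw,yaw+np.pi):
            y=np.array([np.cos(yw),np.sin(yw),0]); x=np.array([0,0,-1.]); T=np.c_[x,y,np.cross(x,y)]
            print('turn',Ro.from_matrix(R.T@T).as_rotvec().round(4))
E
python3 - <<'E'
from h import *
go([.472,-.026,.20],np.pi/2+.037)
print(get_obs()['joint_pos'])
E
```

```text
shift mm [  31.3 -396.9  461.3] norm 609.4
tool x [-0. -0. -1.] y [ 0.2713  0.9625 -0.    ]
turn [-0.3118 -0.      0.    ]
turn [2.8298 0.     0.    ]
[1.29600224e+00 2.40603225e-01 4.98381790e-03 1.33520640e+00
 2.49397082e-05 1.57077373e+00]
```

>>> play_rows(plan=[[1.6,-20.9,24.3,0,0,0,0.4],[1.6,-20.9,24.3,0,0,0,0.4],[1.6,-20.9,24.3,0,0,0,0.4],[1.6,-20.9,24.3,0,0,0,0.4],[1.6,-20.9,24.3,0,0,0,0.4],[1.6,-20.9,24.3,0,0,0,0.4],[1.6,-20.9,24.3,0,0,0,0.4],[1.6,-20.9,24.3,0,0,0,0.4],[1.6,-20.9,24.3,0,0,0,0.4],[1.6,-20.9,24.3,0,0,0,0.4],[1.6,-20.9,24.3,0,0,0,0.4],[1.6,-20.9,24.3,0,0,0,0.4],[1.6,-20.9,24.3,0,0,0,0.4],[1.6,-20.9,24.3,0,0,0,0.4],[1.6,-20.9,24.3,0,0,0,0.4],[1.6,-20.9,24.3,0,0,0,0.4],[1.6,-20.9,24.3,0,0,0,0.4],[1.6,-20.9,24.3,0,0,0,0.4],[1.6,-20.9,24.3,0,0,0,0.4]])

```text
clock: 2.53
eef_pos: [0.473, -0.0278, 0.2009]
tool_rot: [0.097, 0.7, -0.097, 0.701]
ft_force: [0.2, 0.2, -0.7]
grip_width: 0.0258
```

>>> play_rows(plan=[[0,0,0,-0.104,0,0,0.4],[0,0,0,-0.104,0,0,0.4],[0,0,0,-0.104,0,0,0.4],[0,0,0,0,0,0,0.4],[0,0,0,0,0,0,0.4]])

```text
clock: 2.95
eef_pos: [0.4723, -0.0263, 0.2009]
tool_rot: [-0.012, 0.707, 0.012, 0.707]
ft_force: [-0.6, -0.1, -0.5]
grip_width: 0.0256
```

Run:
```python
from h import *
o=get_obs(); print(o['clock'],o['eef_pos'],o['grip_width'],o['ft_force'],o['joint_pos'].round(2) if hasattr(o['joint_pos'],'round') else o['joint_pos'])
p=camera('wrist'); save(p,'w1.png'); print(p['fx'],p['cx'],p['cy'],p['camera_from_world'].round(3).tolist())
for t in ('card_mid','corner'):
    for d in pinpoint(t,p): print(t,np.round(d['centre'],4),d['confidence'],proj(p,d['centre']).round())
go([.472,-.026,.09],np.pi/2+.037)
```

```text
2.95 [ 0.47229224 -0.02630868  0.20088535] 0.025579743069537995 [-0.58524339 -0.07655585 -0.45345958] [-0.06  0.2  -0.12  1.24  0.   -0.09]
283.3041210932258 321.5414171752234 199.21321125808444 [[-0.035, 0.999, -0.001, 0.042], [-0.952, -0.034, -0.305, 0.479], [-0.305, -0.01, 0.952, -0.206], [0.0, 0.0, 0.0, 1.0]]
card_mid [ 0.5482 -0.0214  0.0483] 0.86 [323. 249.]
card_mid [ 3.242e-01  2.270e-01 -3.000e-04] 0.8 [559.  50.]
card_mid [0.6347 0.2697 0.0051] 0.68 [528. 296.]
card_mid [0.4773 0.2515 0.0051] 0.57 [546. 188.]
corner [ 0.6545 -0.2013  0.0415] 0.86 [180. 316.]
corner [ 0.4685 -0.3811  0.    ] 0.19 [ 30. 162.]
shift mm [ 1.11e+02  1.00e-01 -3.00e-01] norm 111.0
tool x [ 2.e-04 -0.e+00 -1.e+00] y [-3.600e-02  9.994e-01 -1.000e-04]
turn [-0.001   0.0002  0.0001]
turn [ 3.1406e+00  1.0000e-04 -3.0000e-04]
```

View pics/w1.png

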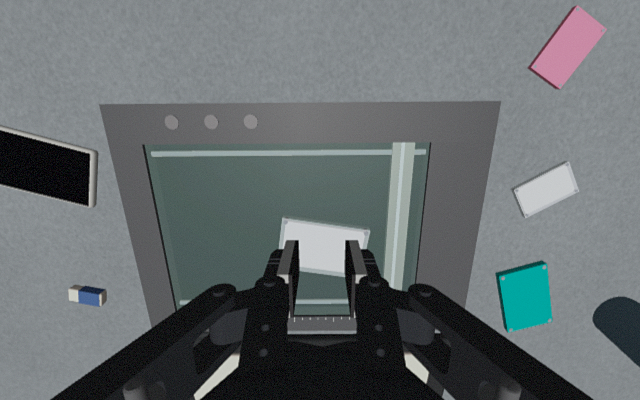

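Run:
```python
from h import *
p=camera('wrist')
for q,z in [((100,104),.046),((500,101),.046),((144,145),.046),((430,142),.046),((152,154),.042),((425,152),.042)]: print(ray(p,*q,z).round(4))
g=cv2.cvtColor(p['frame'],cv2.COLOR_RGB2GRAY); l=cv2.createLineSegmentDetector().detect(g)[0][:,0]
for s in l:
    if np.hypot(s[2]-s[0],s[3]-s[1])>90:
        a,b=ray(p,s[0],s[1],.045),ray(p,s[2],s[3],.045); d=b-a; print(s.round(),a[:2].round(3),b[:2].round(3),'slope',(d[0]/d[1]).round(4),(d[1]/d[0]).round(4))
print(p['depth'][180:220:20,200:260:30])
```

```text
[ 0.398  -0.2484  0.046 ]
[0.3806 0.1479 0.046 ]
[ 0.4369 -0.211   0.046 ]
[0.423  0.0848 0.046 ]
[ 0.4467 -0.2064  0.042 ]
[0.434  0.0826 0.042 ]
[  0. 130.  88. 153.] [ 0.427 -0.356] [ 0.447 -0.271] slope 0.2444 4.0915
[ 50. 398. 217. 282.] [ 0.802 -0.4  ] [ 0.6   -0.148] slope -0.8015 -1.2477
[431. 285. 592. 398.] [0.595 0.113] [0.772 0.371] slope 0.6886 1.4521
[401. 288. 413. 155.] [0.6   0.077] [0.437 0.07 ] slope 23.3663 0.0428
[391. 156. 383. 263.] [0.439 0.046] [0.567 0.052] slope 24.5921 0.0407
[152. 156. 389. 154.] [ 0.448 -0.205] [0.437 0.045] slope -0.0437 -22.8981
[144. 146. 168. 267.] [ 0.438 -0.211] [ 0.581 -0.205] slope 22.4223 0.0446
[174. 309. 141. 145.] [ 0.642 -0.206] [ 0.438 -0.214] slope 23.6139 0.0423
[ 91. 150.   1. 126.] [ 0.444 -0.268] [ 0.423 -0.355] slope 0.2435 4.1068
[391. 149. 152. 150.] [0.432 0.045] [ 0.442 -0.204] slope -0.0425 -23.5309
[500. 103. 464. 306.] [0.382 0.149] [0.623 0.159] slope 23.7445 0.0421
[431. 143. 416. 281.] [0.424 0.086] [0.589 0.093] slope 22.992 0.0435
[150. 325.  98. 104.] [ 0.668 -0.239] [ 0.398 -0.251] slope 22.9314 0.0436
[ 99. 103. 499. 101.] [ 0.397 -0.25 ] [0.38  0.148] slope -0.043 -23.2693
[413. 281. 426. 166.] [0.589 0.091] [0.448 0.085] slope 24.0323 0.0416
[401. 144. 390. 276.] [0.427 0.055] [0.583 0.062] slope 23.8861 0.0419
[393. 284. 404. 144.] [0.595 0.066] [0.426 0.059] slope 23.0568 0.0434
[[0.30985627 0.30862147]
 [0.31767803 0.31744596]]
```

>>> play_rows(plan=[[36,0,0,0,0,0,0.4],[36,0,0,0,0,0,0.4],[36,0,0,0,0,0,0.4],[24,0,0,0,0,0,0.4],[18,0,0,0,0,0,0.4],[4,0,0,0,0,0,0.4],[0,0,0,0,0,0,0.4],[0,0,0,0,0,0,0.4]])

```text
clock: 3.82
eef_pos: [0.473, -0.0262, 0.0477]
tool_rot: [-0.013, 0.707, 0.013, 0.707]
ft_force: [0.5, -0.3, 1.1]
grip_width: 0.0256
```

>>> play_rows(plan=[[3,0,0,-0.006,0,0,0.4],[2,0,0,0,0,0,0.4],[0,0,5,0,0,0,0.4],[0,0,6,0,0,0,0.4],[0,0,6,0,0,0,0.4],[0,0,6,0,0,0,0.4],[0,0,6,0,0,0,0.4],[0,0,6,0,0,0,0.4],[0,0,6,0,0,0,0.4],[0,0,6,0,0,0,0.4],[0,0,6,0,0,0,0.4],[0,0,6,0,0,0,0.4],[0,0,6,0,0,0,0.4],[0,0,5,0,0,0,0.4],[0,0,4,0,0,0,0.4],[0,0,3,0,0,0,0.4],[0,0,2,0,0,0,0.4],[0,0,0,0,0,0,0.4]])

```text
clock: 5.32
eef_pos: [0.5516, -0.0228, 0.042]
tool_rot: [-0.015, 0.707, 0.015, 0.707]
ft_force: [-3.5, 1.1, 3.4]
grip_width: 0.0259
```

```bash
cat >> h.py <<'E'
TH=.043; C=np.array([.655,-.204])
def cf(P): d=np.asarray(P)[...,:2]-C; return np.stack([d[...,0]*np.cos(TH)+d[...,1]*np.sin(TH),-d[...,0]*np.sin(TH)+d[...,1]*np.cos(TH)],-1)
E
python3 - <<'E'
from h import *
o=get_obs(); print(o['clock'],o['eef_pos'],cf(o['eef_pos'])*1000,o['ft_force'])
p=camera('wrist'); save(p,'w2.png')
for d in pinpoint('card_mid',p)+pinpoint('corner',p): print(np.round(d['centre'],4),cf(d['centre'])*1000)
E
```

```text
5.3167 [ 0.55156723 -0.0228226   0.04196156] [-95.54892918 185.45616755] [-3.53230398  1.09983901  3.37933393]
[ 0.5946 -0.015   0.0507] [-52.21967304 191.42169612]
[ 0.6577 -0.2011  0.0395] [2.82216581 2.78125514]
[ 0.5914 -0.0152  0.0481] [-55.42531245 191.3594386 ]
```

View pics/w2.png

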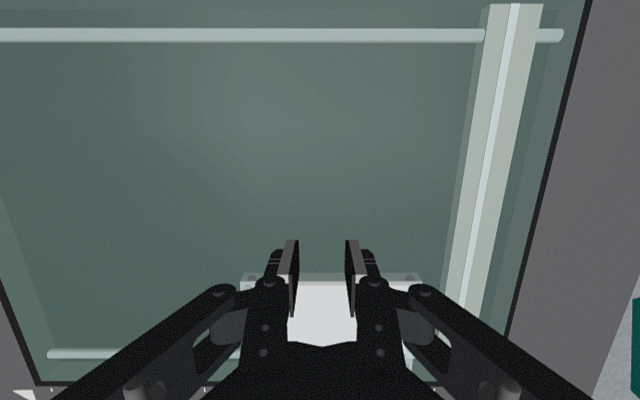

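>>> play_rows(plan=[[-0.5,0,3,0,0,0,0.4],[0,0,4,0,0,0,0.4],[0,0,4,0,0,0,0.4],[0,0,3,0,0,0,0.4],[0,0,2,0,0,0,0.4],[0,0,1,0,0,0,0.4],[0,0,0,0,0,0,0.4]])

```text
clock: 6.05
eef_pos: [0.5686, -0.0221, 0.0423]
tool_rot: [-0.015, 0.707, 0.015, 0.707]
ft_force: [-0.6, -0.2, -0.1]
grip_width: 0.0255
```

>>> play_rows(plan=[[0,0,1,0,0,0,0.4],[0,0,1,0,0,0,0.4],[0,0,0,0,0,0,0.4]])

```text
clock: 6.3
eef_pos: [0.5704, -0.022, 0.0424]
tool_rot: [-0.015, 0.707, 0.015, 0.707]
ft_force: [-0.3, 0.6, -0.1]
grip_width: 0.0257
```

>>> play_rows(plan=[[0,0,1,0,0,0,0.4],[0,0,1,0,0,0,0.4],[0,0,0,0,0,0,0.4]])

```text
clock: 6.55
eef_pos: [0.5709, -0.022, 0.0423]
tool_rot: [-0.015, 0.708, 0.015, 0.706]
ft_force: [-4.6, -0.2, 4.2]
grip_width: 0.0255
```

>>> play_rows(plan=[[0,0,1,0,0,0,0.4],[0,0,0,0,0,0,0.4]])

```text
clock: 6.72
eef_pos: [0.5709, -0.0219, 0.0422]
tool_rot: [-0.015, 0.709, 0.015, 0.705]
ft_force: [-6.0, -0.1, 6.4]
grip_width: 0.0255
```

>>> play_rows(plan=[[0,0,-8,0,0,0,0.4],[0,0,-10,0,0,0,0.4],[-15,0,0,0,0,0,0.4],[-30,0,0,0,0,0,0.4],[-15,0,0,0,0,0,0.4],[0,0,0,-0.1208,0,0,0.4],[0,0,0,-0.1208,0,0,0.4],[0,0,0,-0.1208,0,0,0.4],[0,0,0,-0.1208,0,0,0.4],[0,0,0,-0.1208,0,0,0.4],[0,0,0,-0.1208,0,0,0.4],[0,0,0,-0.1208,0,0,0.4],[0,0,0,-0.1208,0,0,0.4],[0,0,0,-0.1208,0,0,0.4],[0,0,0,-0.1208,0,0,0.4],[0,0,0,-0.1208,0,0,0.4],[0,0,0,-0.1208,0,0,0.4],[0,0,0,-0.1208,0,0,0.4]])

```text
clock: 8.22
eef_pos: [0.556, -0.0227, 0.1026]
tool_rot: [0.513, -0.487, -0.511, -0.488]
ft_force: [-0.4, -0.2, 0.5]
grip_width: 0.0255
```

>>> play_rows(plan=[[0,-18,26,0,0,0,0.4],[0,-18,26,0,0,0,0.4],[0,-14,20,0,0,0,0.4],[0,-4,8,0,0,0,0.4],[0,0,0,0,0,0,0.4],[0,0,0,0,0,0,0.4]])

```text
clock: 8.72
eef_pos: [0.6055, 0.0595, 0.1021]
tool_rot: [0.511, -0.489, -0.511, -0.489]
ft_force: [-0.3, -0.5, -0.4]
grip_width: 0.0259
```

Run:
```python
from h import *
o=get_obs(); print(o['clock'],o['eef_pos'],cf(o['eef_pos'])*1000,o['ft_force'],o['grip_width'])
go([.6086,.0605,.0435],np.pi/2*2+TH)
p=camera('wrist'); save(p,'w3.png')
for d in pinpoint('card_mid',p)+pinpoint('corner',p): print(np.round(d['centre'],4),cf(d['centre'])*1000)
```

```text
8.7167 [0.60549601 0.05954884 0.10213099] [-38.12912244 265.43323847] [-0.29697403 -0.5342879  -0.41860999] 0.02594897130908513
shift mm [58.6 -3.2  0.9] norm 58.7
tool x [-1.e-04 -6.e-04 -1.e+00] y [-9.99e-01 -4.36e-02  2.00e-04]
turn [ 0.0006 -0.0006 -0.0002]
turn [-3.141e+00  3.000e-04 -9.000e-04]
[0.4791 0.2502 0.0017] [-156.21282363  461.34152613]
[ 0.6117 -0.0154  0.0467] [-35.15267426 190.28699244]
[0.3235 0.2312 0.0026] [-312.48574184  449.04782723]
```

View pics/w3.png

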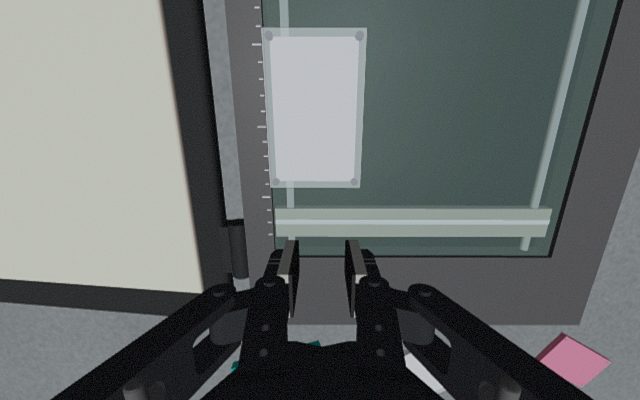

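>>> play_rows(plan=[[20,0,0,0,0,0,0.4],[24,0,0,0,0,0,0.4],[10,0,0,0,0,0,0.4],[4,0,0,0,0,0,0.4],[1,0,0,0,0,0,0.4],[0,0,-5,0,0,0,0.4],[0,0,-5,0,0,0,0.4],[0,-0.2,-5,0,0,0,0.4],[0,-0.2,-5,0,0,0,0.4],[0,-0.2,-5,0,0,0,0.4],[0,-0.2,-5,0,0,0,0.4],[0,-0.2,-5,0,0,0,0.4],[0,-0.2,-5,0,0,0,0.4],[0,-0.2,-5,0,0,0,0.4],[0,0,0,0,0,0,0.4]])

```text
clock: 10.12
eef_pos: [0.6091, 0.0134, 0.0433]
tool_rot: [0.51, -0.49, -0.51, -0.489]
ft_force: [-0.5, 0.3, -0.1]
grip_width: 0.0258
```

Run:
```python
from h import *
o=get_obs(); print(o['clock'],o['eef_pos'],cf(o['eef_pos'])*1000,o['ft_force'],o['grip_width'])
p=camera('wrist'); save(p,'w4.png')
for d in pinpoint('card_mid',p)+pinpoint('corner',p): print(np.round(d['centre'],4),cf(d['centre'])*1000)
```

```text
10.1167 [0.60909233 0.01339336 0.04331108] [-36.52020179 219.16583008] [-0.53783244  0.32023658 -0.14479285] 0.02583322731859975
[ 0.6143 -0.0461  0.0494] [-33.87477081 159.50360467]
```

View pics/w4.png

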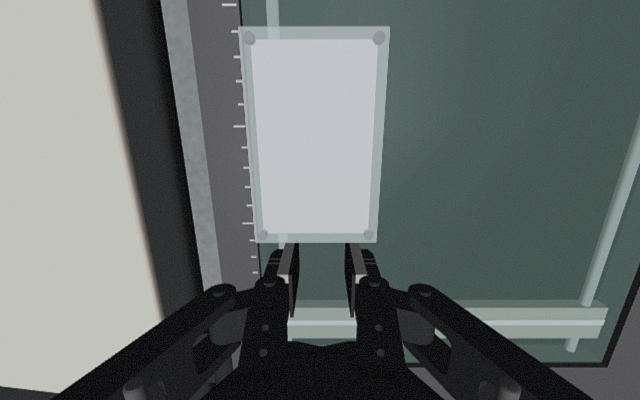

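>>> play_rows(plan=[[0,-0.2,-4,0,0,0,0.4],[0,-0.2,-6,0,0,0,0.4],[0,-0.2,-6,0,0,0,0.4],[0,-0.2,-6,0,0,0,0.4],[0,-0.2,-6,0,0,0,0.4],[0,-0.2,-6,0,0,0,0.4],[0,-0.2,-6,0,0,0,0.4],[0,-0.2,-6,0,0,0,0.4],[0,-0.2,-6,0,0,0,0.4],[0,-0.2,-6,0,0,0,0.4],[0,-0.1,-6,0,0,0,0.4],[0,-0.1,-6,0,0,0,0.4],[0,-0.1,-6,0,0,0,0.4],[0,-0.1,-6,0,0,0,0.4],[0,-0.1,-5,0,0,0,0.4],[0,0,-4,0,0,0,0.4],[0,0,-4,0,0,0,0.4],[0,0,-2,0,0,0,0.4],[0,0,-1,0,0,0,0.4],[0,0,0,0,0,0,0.4]])

```text
clock: 11.93
eef_pos: [0.6159, -0.0835, 0.0434]
tool_rot: [0.511, -0.489, -0.51, -0.489]
ft_force: [0.0, -0.3, 0.5]
grip_width: 0.0255
```

Run:
```python
from h import *
o=get_obs(); print(o['clock'],o['eef_pos'],cf(o['eef_pos'])*1000,o['ft_force'],o['grip_width'])
p=camera('wrist'); save(p,'w5.png')
for d in pinpoint('card_mid',p)+pinpoint('corner',p): print(np.round(d['centre'],4),cf(d['centre'])*1000)
```

```text
11.9333 [ 0.61594942 -0.08346652  0.04344769] [-33.83314548 122.10072569] [ 0.03987413 -0.26058092  0.47216171] 0.025543037271115798
[ 0.6165 -0.1445  0.0464] [-35.90670061  61.0999906 ]
```

View pics/w5.png

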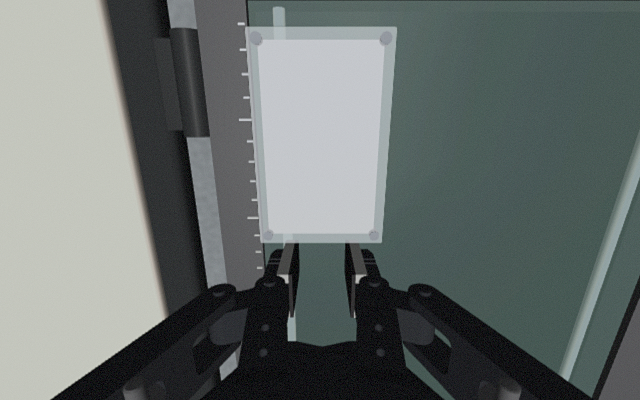

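>>> play_rows(plan=[[0,0,-2,0,0,0,0.4],[0,0,-2,0,0,0,0.4],[0,0,-2,0,0,0,0.4],[0,0,-1,0,0,0,0.4],[0,0,-1,0,0,0,0.4],[0,0,-1,0,0,0,0.4],[0,0,0,0,0,0,0.4]])

```text
clock: 12.67
eef_pos: [0.6163, -0.0924, 0.0435]
tool_rot: [0.511, -0.489, -0.51, -0.489]
ft_force: [0.9, 0.1, 1.1]
grip_width: 0.0259
```

>>> play_rows(plan=[[0,0,-1,0,0,0,0.4],[0,0,-1,0,0,0,0.4],[0,0,0,0,0,0,0.4]])

```text
clock: 12.92
eef_pos: [0.6163, -0.0943, 0.0435]
tool_rot: [0.511, -0.489, -0.51, -0.489]
ft_force: [0.3, -0.1, 0.4]
grip_width: 0.0253
```

>>> play_rows(plan=[[0,0,-1,0,0,0,0.4],[0,0,-1,0,0,0,0.4],[0,0,0,0,0,0,0.4]])

```text
clock: 13.17
eef_pos: [0.6163, -0.0958, 0.0434]
tool_rot: [-0.51, 0.489, 0.511, 0.489]
ft_force: [-0.6, 2.6, -0.1]
grip_width: 0.0258
```

>>> play_rows(plan=[[0,0,-1,0,0,0,0.4],[0,0,-1,0,0,0,0.4],[0,0,0,0,0,0,0.4]])

```text
clock: 13.42
eef_pos: [0.6163, -0.0959, 0.0434]
tool_rot: [-0.51, 0.488, 0.512, 0.49]
ft_force: [-0.4, 7.0, 1.8]
grip_width: 0.0258
```

Run:
```python
from h import *
o=get_obs(); print(o['clock'],o['eef_pos'],cf(o['eef_pos'])*1000,o['ft_force'],o['grip_width'])
```

```text
13.4167 [ 0.61629426 -0.09587321  0.04343958] [-34.02194217 109.69067359] [-0.38349611  6.95536718  1.77291716] 0.02582168004188918
```

>>> play_rows(plan=[[0,0,4,0,0,0,0.4],[0,0,8,0,0,0,0.4],[0,0,8,0,0,0,0.4],[-20,0,0,0,0,0,0.4],[-30,0,0,0,0,0,0.4],[-30,0,0,0,0,0,0.4],[-20,0,-15,0,0,0,0.4],[0,0,-15,0,0,0,0.4],[0,0,0,0,0,0,0.4],[0,0,0,0,0,0,0.4]])

```text
clock: 14.25
eef_pos: [0.6163, -0.1086, 0.1427]
tool_rot: [-0.51, 0.49, 0.511, 0.489]
ft_force: [-0.2, 0.8, -0.1]
grip_width: 0.0256
```

Run:
```python
from h import *
o=get_obs(); print(o['clock'],o['eef_pos'],cf(o['eef_pos'])*1000,o['ft_force'])
p=camera('wrist'); save(p,'w6.png')
for d in pinpoint('card_mid',p)+pinpoint('corner',p): print(np.round(d['centre'],4),cf(d['centre'])*1000,proj(p,d['centre']).round())
c=p['frame'][0:200,200:440,::-1]; cv2.imwrite('pics/w6c.png',cv2.resize(c,None,fx=3,fy=3,interpolation=cv2.INTER_CUBIC))
```

```text
14.25 [ 0.61627441 -0.10860543  0.14266479] [-34.58909281  96.9710815 ] [-0.19244488  0.77461904 -0.12638304]
[ 0.6211 -0.1559  0.0488] [-31.8010016   49.51278923] [318. 147.]
[ 0.6532 -0.1983  0.0396] [-1.55331168  5.77210731] [280.  91.]
```

View pics/w6c.png

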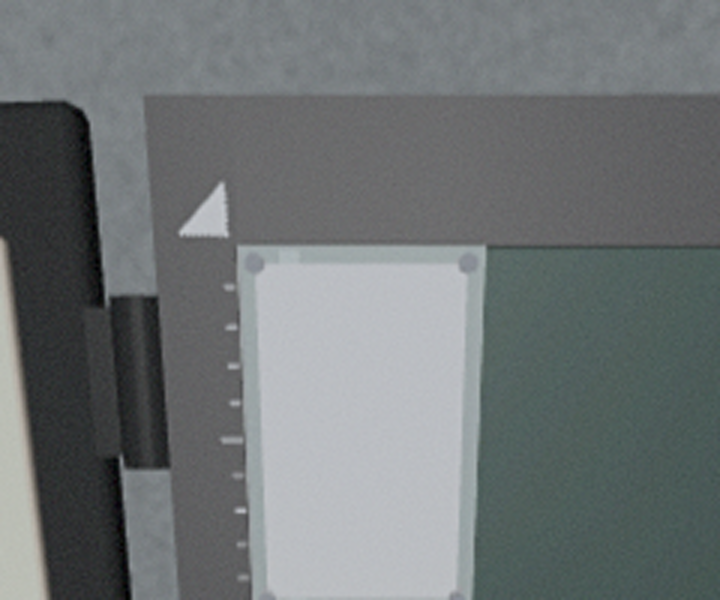

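>>> play_rows(plan=[[0,0,0,0.1208,0,0,0.4],[0,0,0,0.1208,0,0,0.4],[0,0,0,0.1208,0,0,0.4],[0,0,0,0.1208,0,0,0.4],[0,0,0,0.1208,0,0,0.4],[0,0,0,0.1208,0,0,0.4],[0,0,0,0.1208,0,0,0.4],[0,0,0,0.1208,0,0,0.4],[0,0,0,0.1208,0,0,0.4],[0,0,0,0.1208,0,0,0.4],[0,0,0,0.1208,0,0,0.4],[0,0,0,0.1208,0,0,0.4],[0,0,0,0.1208,0,0,0.4],[0,-20,-22,0,0,0,0.4],[0,-20,-24,0,0,0,0.4],[0,-7,-12,0,0,0,0.4],[0,0,0,0,0,0,0.4],[0,0,0,0,0,0,0.4]])

```text
clock: 15.9
eef_pos: [0.5603, -0.1573, 0.1427]
tool_rot: [-0.015, 0.707, 0.015, 0.707]
ft_force: [1.2, -0.7, -0.1]
grip_width: 0.0259
```

Run:
```python
from h import *
o=get_obs(); print(o['clock'],o['eef_pos'],cf(o['eef_pos'])*1000,o['ft_force'])
go([.56,-.158,.043],np.pi/2+TH)
```

```text
15.9 [ 0.56028747 -0.15730843  0.14273102] [-92.6178655   50.71979339] [ 1.20290545 -0.66551633 -0.07407346]
shift mm [99.7 -0.8 -0.2] norm 99.7
tool x [-1.2e-03  8.0e-04 -1.0e+00] y [-4.250e-02  9.991e-01  9.000e-04]
turn [-0.0004 -0.0011 -0.0009]
turn [ 3.1411e+00 -1.4000e-03  1.8000e-03]
```

>>> play_rows(plan=[[30,0,0,0,0,0,0.4],[35,0,0,0,0,0,0.4],[22,0,0,0,0,0,0.4],[9,0,0,0,0,0,0.4],[3.5,0,0,0,0,0,0.4],[0,0,4,0,0,0,0.4],[0,0,4,0,0,0,0.4],[0,0,3,0,0,0,0.4],[0,0,2,0,0,0,0.4],[0,0,1,0,0,0,0.4],[0,0,1,0,0,0,0.4],[0,0,1,0,0,0,0.4],[0,0,0,0,0,0,0.4]])

```text
clock: 16.98
eef_pos: [0.5765, -0.157, 0.044]
tool_rot: [-0.015, 0.707, 0.015, 0.707]
ft_force: [-1.6, -0.3, 0.9]
grip_width: 0.0254
```

>>> play_rows(plan=[[0,0,1,0,0,0,0.4],[0,0,1,0,0,0,0.4],[0,0,0,0,0,0,0.4]])

```text
clock: 17.23
eef_pos: [0.5766, -0.1569, 0.0438]
tool_rot: [-0.015, 0.709, 0.015, 0.705]
ft_force: [-5.9, -0.8, 5.5]
grip_width: 0.0254
```

>>> play_rows(plan=[[0,0,-4,0,0,0,0.4],[0,0,-10,0,0,0,0.4],[0,0,-10,0,0,0,0.4],[-25,0,0,0,0,0,0.4],[-35,0,0,0,0,0,0.4],[-35,0,-20,0,0,0,0.4],[-20,0,-30,0,0,0,0.4],[0,0,-30,0,0,0,0.4],[0,0,0,0,0,0,0.4],[0,0,0,0,0,0,0.4]])

```text
clock: 18.07
eef_pos: [0.4742, -0.1613, 0.1595]
tool_rot: [-0.015, 0.706, 0.015, 0.708]
ft_force: [1.0, 0.3, -0.2]
grip_width: 0.0257
```

Run:
```python
from h import *
p=camera('scene'); save(p,'s7.png')
for t in ('card_mid','phone','tumbler','glue','eraser'):
    for d in pinpoint(t,p)[:2]: print(t,np.round(d['centre'],4),cf(d['centre'])*1000)
u,v=proj(p,[.62,-.155,.045]).astype(int); c=p['frame'][v-65:v+65,u-85:u+85,::-1]
cv2.imwrite('pics/s7c.png',cv2.resize(c,None,fx=4.5,fy=4.5,interpolation=cv2.INTER_CUBIC)); print(get_obs()['eef_pos'],get_obs()['clock'])
```

```text
card_mid [0.3266 0.2309 0.006 ] [-309.40150338  448.61484562]
card_mid [ 0.6197 -0.1557  0.0455] [-33.19111015  49.77278581]
phone [ 0.4629 -0.3777 -0.0007] [-199.3892294  -165.28168441]
tumbler [0.665  0.4112 0.0021] [ 36.43620506 614.20146773]
glue [0.4048 0.3706 0.0006] [-225.26853916  584.82414901]
glue [ 0.6533 -0.2032  0.0454] [-1.66403919  0.87233799]
eraser [ 0.6507 -0.3483 -0.0011] [ -10.4990133  -143.98177218]
[ 0.47580873 -0.1612114   0.15839183] 18.3667
```

View pics/s7c.png

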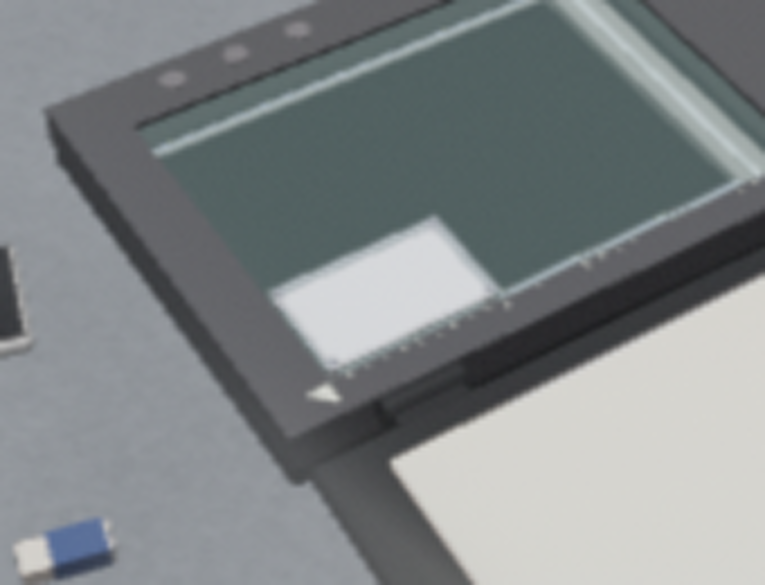

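The card sits in the marked corner, flush with both edges, with its corner at about pixel (335, 368) next to the triangle at (325, 393). Everything else is where it was.

```bash
python3 -c "
from workcell import *
print(job_done())"
```

```text
the job is handed in; nothing more can be done
None
```

The card case is home in the reference corner, flat against both edges, and the job is handed in at about 18 s of the 58 s allowed.

- **Rear push:** I pushed the case straight back with two partly open fingers. That also squared it up, and it stopped flush against the rear edge at about 6 N.
- **Slide along the edge:** I then pushed its left short edge along the rear edge. It stayed flush in both pictures I took on the way and stopped against the right-hand edge at about 7 N.
- **Re-press:** A last light push on the front edge stopped within 0.1 mm of where the first rear push had stopped, so no gap had opened at the rear.

**Final checks:**
- **Card position:** the wrist camera put its centre at (-32, 49.5) mm before the re-press. The scene camera put it at (-33, 50) mm after it. The target is (-32, 50) mm, and the networks are only good to about 4 mm.
- **Picture:** the last view shows no gap at either edge. A gap under about 1 mm at the rear could be hidden in the wrist view, which is why I re-pressed it.
- **Corner estimate:** one wrist-camera reading of the corner was about 6 mm off. I disregarded it because the stops and the other views agreed.
- **Other objects:** the phone, tumbler, glue stick and eraser read within about 4 mm of their starting positions, which is within the networks' error.
- **Contact:** the arm is clear of the scanner and touching nothing.

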